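Roll a sample carrier into the analyser dock

ROBOT

A 6-joint arm with a two-finger parallel gripper is mounted at the origin on the work surface. World frame = base frame: x ahead of the robot, y to its left, z up, the work surface at z = 0. Lengths are in mm, angles in rad, forces in N, time in s.
With the tool pointing down it reaches from about 350 to 975 mm from the base axis. Payload 7.1 kg.
Tool frame: the origin (TCP) lies midway between the tips of the shut fingers; the grasp point (between the pads) lies 19 mm behind it; z points along the fingers, y is the line along which they close (so a half turn about z gives the same grasp; the last joint's range is limited). The gripper opens to 88 mm and grips with 3 to 60 N. Pads are 20 mm wide; open, the fingers measure 115 mm over their backs; the gripper's body (75 mm by 178 mm) begins 61 mm behind the grasp point.
Start: joints at [1.26, 0.423, 1.63, -0, 1.089, -0.019], TCP at [179.766, 598.572, 222.675] pointing down, gripper open.
Joint ranges: [-3, 3], [-0.9, 2.11], [0.09, 2.58], [-1.31, 4.45], [0.11, 2.69], [-2.54, 2.54]. Speed limits (rad/s): [2.39, 2.39, 3.01, 3.14, 3.14, 3.14].

INTERFACE

Orientations are given as a rotation vector (axis times angle).
In Python, from workcell import ctrl gives the robot as it stands. The module is installed in compiled form; this text tells all that it offers.
- The arm moves only by the tool apply_moves, never from a script. Its argument "targets" is a list of rows, each a list of 3 entries, a list of its own where there are three numbers: the opening, from -1 (shut) to 1 (fully open), then the shift along the tool's x, y, z normalised to -1 to 1, where 1 is 5 cm, then the turn, a rotation vector about the tool's x, y, z normalised to -1 to 1, where 1 is 90 degrees. In form: [[jaw, [x, y, z], [wx, wy, wz]], ...]. A call has 1 to 8 rows; each row shifts and turns the commanded pose from where the row before left it, along the tool's axes as they then stand; what a row does not reach is not made up. A row lasts 1/8 s, in which the tool goes at most 62.5 mm and 10.7 degrees, less where a joint would pass 70% of its speed; a pose out of reach is approached as far as the arm can. A call with a number of a shift or a turn outside -1 to 1 is refused whole. A call with a gripper value outside its range is refused whole. The fingers move at their own pace and stop on an object; the grip force is fixed at half the most. Time passes only in rows, so rows that do not move let the fingers close. It gives the time, the measured TCP pose, the force, the opening and the grip force at its end, in the units of the state.
- ctrl.get_obs(): the state, without advancing time (a new reading comes with each control period).
- ctrl.get_image(name): name is "side" or "top"; returns a dict with "pixels" (420x560x3 uint8, blue, green, red), "camera_matrix" (3x3 intrinsics, pixels), "view" (4x4, takes a point from world to camera coordinates). Camera axes: x right, y down, z forward; pixel columns grow to the right and rows downward; lengths in mm; the calibration is good to about 2 mm. A picture is of the moment at which its call begins. There is no depth.
- ctrl.close_job(): hands the job in; it is judged then, once.
Trained networks look in the newest picture that a camera, given by its name, has taken for a name from the list of things; names that differ only in an ending like _2 or _b are one class to them, and where a whole thing is asked for, a point or a joint stands for the part that bears it (a point fixed in the world has none). Each returns a list of dicts, best first, with "score" (0 to 1); they miss things now and then, are a little off and sometimes report something else, mostly with a low value. They report only what shows in the picture. A call takes as long as a camera call. They do not tell look-alikes from the thing itself.
- ctrl.masks_of(label, camera): "region" (420x560 bool, what is visible of it) and "bbox" ([left, top, right, bottom] in pixels, round what is visible of it).
- ctrl.pinpoint(label, camera): "xy" ([column, row] in pixels: a listed point, or the origin of a listed thing).
The state is a dict: "t": time; "qpos": joint angles; "qvel": joint speeds; "joint_torque": joint torques, N m; "ee_pos": TCP position; "orientation": TCP orientation; "ft_force": force on the tool from outside, world axes, zero at the start; "moment": the same for the moment, N m; "width": finger opening in mm; "grasp_force": force on a finger pad.
Only numpy, scipy, OpenCV 4.12 (cv2) and the standard library are available. Lean on these libraries where they do the work, as an engineer would, in place of code of your own. Each camera call takes 0.05 s, during which the arm holds its last target. There are 200 camera calls.

TASK

Lift the white sample carrier by its blue handle onto the open end of the roller track and let go of it there; then push it along the rollers, in under the clear cover of the dock, until you feel it press on the sprung contact plate hidden inside (set at a different depth each time), and stop without ramming the plate. Leave the carrier flat in the bay, still resting against the plate, and do not tip it, knock the dock or disturb the other things on the bench.

Things in the scene. Friction and masses are not known exactly. Their poses are not given: they have to be found in the camera images.
- carrier: Loose white block-shaped sample carrier, blue band, yellow vial caps: 90 (its x) x 100 (its y) x 45 mm high, 0.4 to 0.6 kg. Origin: centre of its underside, z up. It starts on the bench. Either end may lead. Caps rise 4 mm above its top, 26 to 42 mm to either side of the handle's middle plane.
- handle (a point): Middle of the blue handle rib on top of the carrier, 65 mm above its underside; axes as the carrier's. The rib is 60 mm long along x, 14 mm thick in y (pinch it across y) and stands from 45 to 77 mm above the underside, in the middle of the top.
- lane: Fixed level roller track. Origin: on the bench, middle of the open end; x runs along the track into the dock, z up. Free rollers at x = 15, 45, 75, 105, 135, 165 mm, tops at z 50 mm; rolling takes under 1 N. Aluminium side rails, x -5 to 365 mm, inner faces at y +/-56 mm (6 mm play for the carrier, its x along the track), outer +/-62 mm, tops at z 62 mm.
- set_down (a point): Point on the roller tops, 60 mm from the track's open end: a good place for the middle of the carrier's underside when setting it down (25 to 135 mm from the open end is all right: before the cover). Axes as the lane's.
- pad (a point): Front edge, top, of the bay floor, lane x = 183 mm, axes as the lane's: a rubber pad from here to the far end, 1.5 mm lower than the roller tops. Sliding the carrier on it takes about 2 to 5 N, so it stays where it is left, even against the light push of the contact plate.
- dock: Fixed analyser dock over the far end of the track, a clear cover in front and an opaque blue-grey housing behind, open towards the robot; 440 mm from origin to its back, 234 mm high. Origin and axes are exactly the lane's. Side walls' inner faces at y +/-100 mm.
- mouth (a point): Middle of the lower front edge of the dock's cover (blue frame), lane x = 165 mm, 220 mm above the bench; axes as the lane's. The cover overhangs the final push, whose rear face ends up to 65 mm behind this edge: an upright gripper would hit it. Lean the tool back 35 to 45 degrees, fingertips forward into the bay.
- housing (a point): Front of the opaque housing, lane x = 262 mm, 72 mm above the bench. In it faces the mouth a brass contact plate, 70 mm wide, 57 to 87 mm above the bench, on a spring of 1.5 N/mm with 8 mm travel. Its place varies unseen: the carrier first touches it with its centre at lane x 225 to 265 mm. Over 15 N damages it. On letting go it may push back till the pad holds.
- tip_box: Bystander: loose orange tip box, 85 x 115 x 55 mm high; origin at the centre of its underside.
- wash_bottle: Bystander: loose white bottle with yellow cap, 60 mm across, 150 mm high; origin at the centre of its underside.
- jar: Bystander: loose amber jar with white cap, 60 mm across, 80 mm high; origin at the centre of its underside.
Things that resemble listed ones, but are neither listed nor needed, are in the scene too. Leave any pink or purple look-alike of the carrier alone.

How it is judged:
By the outcome, as a careful person would: the job done as asked, in the order asked, and still so for the second after the job is handed in, with the robot touching nothing.
It also fails if it takes over 64 s, if anything falls off the work surface, if the arm or the gripper's body presses on something with over 40 N, if the wrist force passes 120 N, or if a joint passes its speed limit or range.

## Working session

There is one attempt and no reset: what is moved stays moved. The work goes in short steps, Python scripts to look and compute and a tool call to move; the robot and the scene stay as the last step left them, time stands still between calls to the robot, and variables do not carry over. Pictures are saved under pics/ and viewed, at most 10 in all, crops included, and the job is handed in when it is done.

Besides the shell and the picture viewer there is one more tool, called as a command line: name --argument value ..., lists and objects as JSON in quotes. apply_moves: Moves the arm, as the interface text tells. Scaled input: -1 to 1 covers 5 cm each way for a shift and 90 degrees each way for a turn. Its arguments: {"type":"object","properties":{"targets":{"type":"array"}},"required":["targets"]}

```bash
mkdir -p pics
cat > h.py <<'E'
import numpy as np,cv2
from workcell import ctrl
def cam(n,save=None):
    d=ctrl.get_image(n)
    if save: cv2.imwrite('pics/'+save,d['pixels'])
    return np.array(d['camera_matrix']),np.array(d['view']),d['pixels']
def tri(obs):
    A=[];b=[]
    for K,V,p in obs:
        P=K@V[:3]
        for i in range(2):
            r=p[i]*P[2]-P[i]; A.append(r[:3]);b.append(-r[3])
    A=np.array(A);b=np.array(b)
    # normalise
    n=np.linalg.norm(A,axis=1);A/=n[:,None];b/=n
    x=np.linalg.lstsq(A,b,rcond=None)[0]
    return x,A@x-b
def onz(K,V,p,z):
    P=K@V[:3];H=np.c_[P[:,:2],P[:,2]*z+P[:,3]]
    q=np.linalg.solve(H,[p[0],p[1],1]);return q[:2]/q[2]
def proj(K,V,X):
    q=K@(V[:3]@np.r_[X,1]);return q[:2]/q[2]
E
python3 - <<'E'
from h import *
o=ctrl.get_obs();print({k:np.round(v,3) for k,v in o.items()})
C={n:cam(n,n+'0.png') for n in('side','top')}
for n in C:print(n,'campos',np.round(-C[n][1][:3,:3].T@C[n][1][:3,3]))
for l in ['carrier','handle','lane','set_down','pad','mouth','housing','dock','tip_box','wash_bottle','jar']:
    r={n:ctrl.pinpoint(l,n) for n in C}
    print(l,{n:[(np.round(d['xy'],1).tolist(),round(d['score'],2)) for d in r[n][:3]] for n in r})
    if r['side'] and r['top']:
        x,e=tri([(C[n][0],C[n][1],r[n][0]['xy']) for n in C]);print('   ',np.round(x,1),np.round(e,1))
E
```

```text
{'t': np.float64(0.0), 'qpos': array([ 1.26 ,  0.424,  1.631, -0.   ,  1.089, -0.019]), 'qvel': array([ 0.001,  0.001, -0.001,  0.   ,  0.001,  0.001]), 'joint_torque': array([ 3.0000e-03, -5.4461e+01, -2.7368e+01,  6.4000e-02,  2.3000e-02,
       -0.0000e+00]), 'ee_pos': array([179.613, 598.063, 221.917]), 'orientation': array([-4.570e-01, -3.108e+00,  2.000e-03]), 'ft_force': array([ 1.024, -0.263,  0.36 ]), 'moment': array([ 0.038, -0.027, -0.058]), 'grasp_force': np.float64(0.0), 'width': np.float64(88.225)}
side campos [-122. -882.  847.]
top campos [ 343.  -14. 1145.]
carrier {'side': [([208.9, 207.7], 0.96), ([162.6, 217.0], 0.81), ([261.8, 201.8], 0.73)], 'top': [([173.6, 240.0], 0.93), ([211.2, 193.8], 0.85), ([150.3, 297.1], 0.64)]}
    [461.1 288.5   1.9] [-2.1  0.1  1.  -1.8]
handle {'side': [([212.6, 193.8], 0.96), ([259.1, 190.5], 0.87), ([158.4, 202.4], 0.66)], 'top': [([170.6, 237.1], 0.96), ([206.9, 186.5], 0.88), ([141.3, 296.4], 0.78)]}
    [468.  278.9  59.4] [ 4.  -0.2 -2.   3.5]
lane {'side': [([251.2, 253.5], 0.56)], 'top': [([273.7, 244.9], 0.9)]}
    [449.9  
[... 208 characters left out ...]
9.6, 177.5], 0.96)]}
    [626.9 -31.1  54.6] [-2.9  0.7  1.6 -2.6]
mouth {'side': [([332.9, 303.0], 0.74), ([304.7, 177.1], 0.64)], 'top': [([285.4, 164.0], 0.63), ([170.6, 236.7], 0.53)]}
    [ 794.5  -19.8 -395.8] [-7.8  2.1  4.1 -6.8]
housing {'side': [([328.2, 213.2], 0.72)], 'top': []}
dock {'side': [], 'top': []}
tip_box {'side': [([335.1, 302.1], 0.78)], 'top': [([384.1, 228.2], 0.56)]}
    [ 500.2 -296.3    3.9] [ 0.5 -0.1 -0.3  0.4]
wash_bottle {'side': [([249.3, 186.2], 0.86)], 'top': [([160.4, 171.1], 0.89)]}
    [660.1 339.   -6.3] [-2.4  0.3  1.3 -2.1]
jar {'side': [([207.1, 207.1], 0.28)], 'top': [([396.6, 168.0], 0.69)]}
    [ 394.1 -184.7  376.1] [-149.1   80.9   39.1 -163.9]
```

View pics/side0.png

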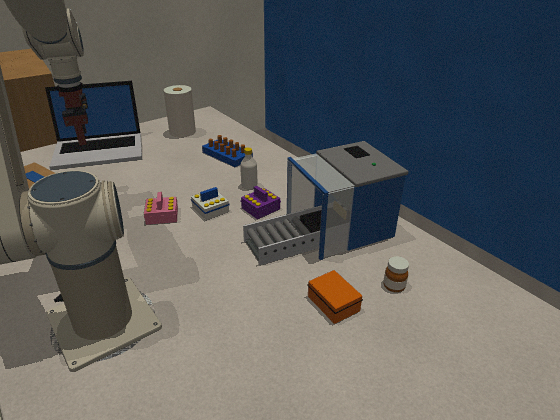

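View pics/top0.png

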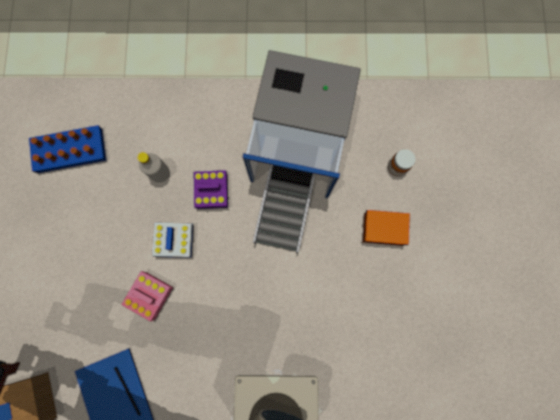

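The white carrier is at about (173,240) in the top view and (209,203) in the side view, with its rib roughly along world x. The pink and purple ones are look-alikes. The track's open end is near (277,245) in the top view. Next I'll enlarge the crops.

```bash
cat > m.py <<'E'
from h import *
E
python3 - <<'E'
from h import *
K,V,I=cam('top');Ks,Vs,S=cam('side')
for l,z,p in [('lane',0,(273.7,244.9)),('sd',50,(281.9,224.7)),('pad',48.5,(289.6,177.5)),('mouth',220,(285.4,164.)),('handle',65,(170.6,237.1)),('carrier',0,(173.6,240))]:
    print(l,np.round(onz(K,V,p,z),1))
for l,z,p in [('lane',0,(251.2,253.5)),('sd',50,(274.4,233)),('pad',48.5,(306.6,222)),('mouth',220,(304.7,177.1)),('handle',65,(212.6,193.8)),('carrier',0,(208.9,207.7))]:
    print('side',l,np.round(onz(Ks,Vs,p,z),1))
a=cv2.resize(I[155:265,240:330],None,fx=5,fy=5,interpolation=cv2.INTER_CUBIC)
b=cv2.resize(I[215:265,145:200],None,fx=6,fy=6,interpolation=cv2.INTER_CUBIC)
c=np.zeros((560,800,3),np.uint8);c[:550,:450]=a;c[:300,460:790]=b
d=cv2.resize(S[180:222,185:235],None,fx=6,fy=6,interpolation=cv2.INTER_CUBIC);c[305:305+252,460:760]=d
cv2.imwrite('pics/crop1.png',c)
cv2.imwrite('pics/crop2.png',cv2.resize(S[140:265,235:410],None,fx=4.5,fy=4.5,interpolation=cv2.INTER_CUBIC))
E
```

```text
lane [451.5   9.7]
sd [500.9 -12.6]
pad [631.2 -32.7]
mouth [618.1 -20. ]
handle [463.8 279.2]
carrier [463.1 288.1]
side lane [439.3   0.7]
side sd [515.  -12.4]
side pad [629.5 -23.7]
side mouth [604.8 -34.9]
side handle [467.2 268.6]
side carrier [460.6 292.2]
```

View pics/crop1.png

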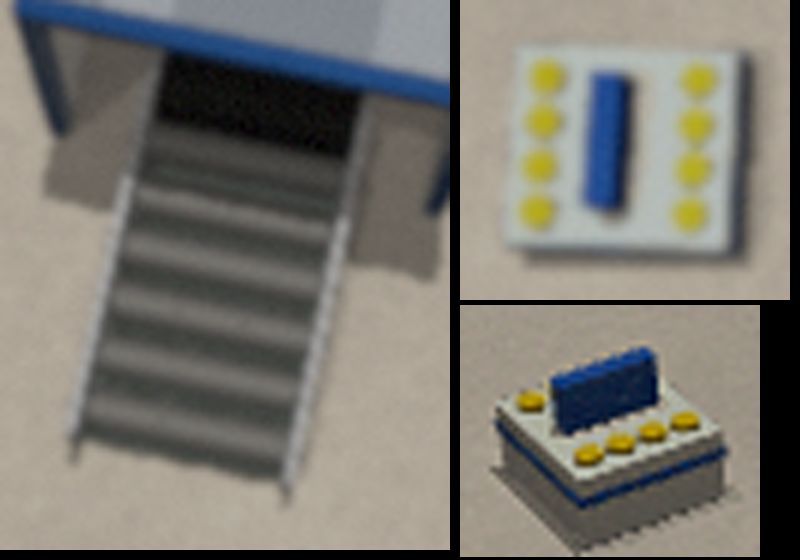

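View pics/crop2.png

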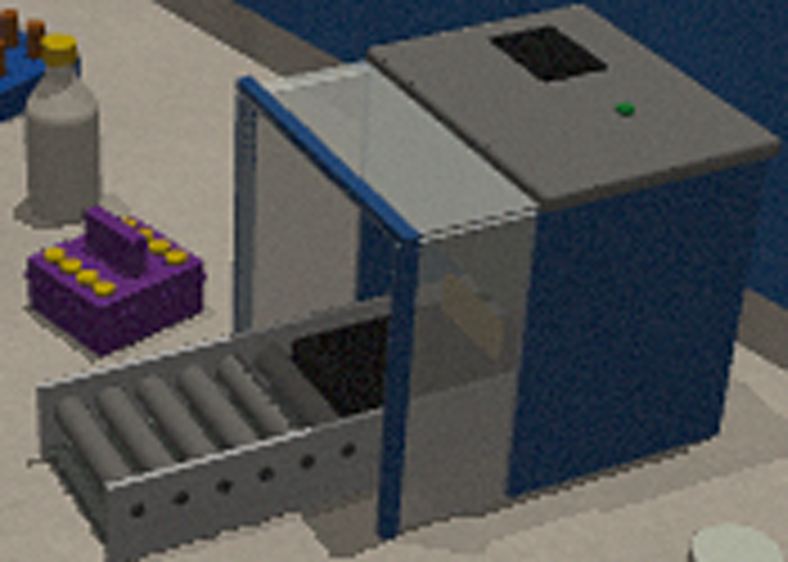

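Run:
```python
from h import *
from scipy.optimize import least_squares
K,V,I=cam('top');Ks,Vs,S=cam('side');T=(K,V);D=(Ks,Vs)
def cr(p,f,ox,oy,X=0,Y=0):return((p[0]-X+.5)/f-.5+ox,(p[1]-Y+.5)/f-.5+oy)
A=lambda p:cr(p,5,240,155)
B=lambda p:cr(p,6,145,215,460)
C=lambda p:cr(p,6,185,180,460,305)
E=lambda p:cr(p,4.5,235,140)
def fit(pts,x0,free_z=True):
    def X(q,l):
        c,s=np.cos(q[2]),np.sin(q[2]);return np.array([q[0]+c*l[0]-s*l[1],q[1]+s*l[0]+c*l[1],q[3]+l[2]])
    def f(q):return np.concatenate([(proj(*c,X(q,l))-p)*[1 if m!='y' else 0,1]*np.array([1,1]) for c,p,l,m in pts])
    r=least_squares(f,x0,loss='soft_l1');print('x,y,yaw,dz',np.round(r.x,4));
    print(np.round(r.fun.reshape(-1,2),1).tolist());return r.x
q=fit([(T,A((74,440)),(-5,59,62),''),(T,A((288,482)),(-5,-59,62),''),(T,A((128,185)),(110,59,62),'y0')][:2]+
 [(D,E((38,388)),(-5,62,62),''),(D,E((105,486)),(-5,-62,62),''),(D,E((108,560)),(-5,-62,0),'')],[450,0,-.2,0])
# yaw from rail lines
for n,p,pp in [('L',(78,430),(128,185)),('L2',(78,430),(161,55)),('R',(292,470),(342,225)),('R2',(292,470),(362,105))]:
    a=onz(*T,A(p),62);b=onz(*T,A(pp),62);print(n,a,b,np.arctan2(*(b-a)[::-1]))
a,b=[onz(*D,E(p),62) for p in((105,486),(380,412))];print('sideR',a,b,np.arctan2(*(b-a)[::-1]))
a,b=[onz(*T,A(p),220) for p in((20,8),(448,95))];print('frame',a,b,np.arctan2(*(b-a)[::-1])+np.pi/2)
w=fit([(T,B((519,45)),(45,50,45),''),(T,B((742,50)),(45,-50,45),''),(T,B((731,252)),(-45,-50,45),''),(T,B((506,247)),(-45,50,45),''),
 (T,B((592,72)),(30,7,77),''),(T,B((630,74)),(30,-7,77),''),(T,B((617,210)),(-30,-7,77),''),(T,B((585,208)),(-30,7,77),''),
 (D,C((497,404)),(-45,50,45),''),(D,C((578,484)),(-45,-50,45),''),(D,C((727,449)),(45,-50,45),''),
 (D,C((555,383)),(-30,-7,77),''),(D,C((657,357)),(30,-7,77),'')],[463,285,0,0])
for q0,pts in((w,[(x,y,77) for x,y in((30,7),(30,-7),(-30,-7),(-30,7))]+[(x,y,45) for x,y in((45,50),(45,-50),(-45,-50),(-45,50))]),(q,[(-5,59,62),(160,59,62),(160,-59,62),(-5,-59,62),(165,100,220),(165,-100,220)])):
  for (c,im) in ((T,I),(D,S)):
    P=[]
    for l in pts:
        cc,s=np.cos(q0[2]),np.sin(q0[2]);P.append(proj(*c,np.array([q0[0]+cc*l[0]-s*l[1],q0[1]+s*l[0]+cc*l[1],q0[3]*0+l[2]])))
    for i in range(0,len(pts),4):
        cv2.polylines(im,[np.int32(np.round(np.array(P[i:i+4])*16))],len(P[i:i+4])==4,(0,255,0),1,cv2.LINE_4,4)
E=np.zeros((600,800,3),np.uint8)
a=cv2.resize(I[130:270,140:345],(390,266));E=np.vstack([cv2.resize(I[130:270,140:345],(800,546),interpolation=0)[:300*2]])
cv2.imwrite('pics/ov_top.png',E)
cv2.imwrite('pics/ov_side.png',cv2.resize(S[140:270,180:360],(800,578),interpolation=0))
```

```text
x,y,yaw,dz [ 4.450409e+02  2.662600e+00 -2.067000e-01  1.542000e+00]
[[-0.9, -0.4], [0.4, 0.8], [-0.5, -1.4], [0.6, 0.2], [0.4, 0.9]]
L [456.56305818  57.11323829] [588.38464468  32.65962724] -0.18342035984489258
L2 [456.56305818  57.11323829] [660.50605868  15.78393128] -0.19994354838725673
R [436.39961016 -55.18319983] [567.29047322 -81.76507071] -0.2003594044331906
R2 [436.39961016 -55.18319983] [633.29780708 -92.75727432] -0.18856286410622522
sideR [427.82501546 -53.49000805] [616.31879942 -96.01528365] -0.22189089929597616
frame [636.29117626  77.12060039] [ 595.86035414 -120.84194106] -0.20146406006211293
x,y,yaw,dz [ 4.602382e+02  2.808909e+02 -1.970000e-02 -1.550000e+00]
[[0.3, 0.1], [0.2, 0.3], [-0.1, 0.1], [-0.1, -0.1], [0.4, -0.1], [-0.6, -0.3], [-0.1, 0.0], [-0.1, 0.2], [-0.2, -0.0], [0.2, -0.0], [-0.5, -2.8], [1.1, 1.2], [0.2, 0.1]]
```

View pics/ov_top.png

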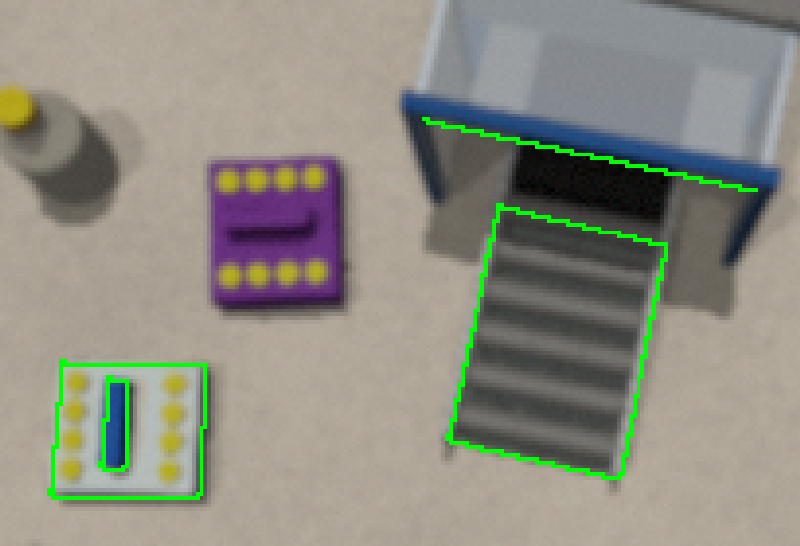

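View pics/ov_side.png

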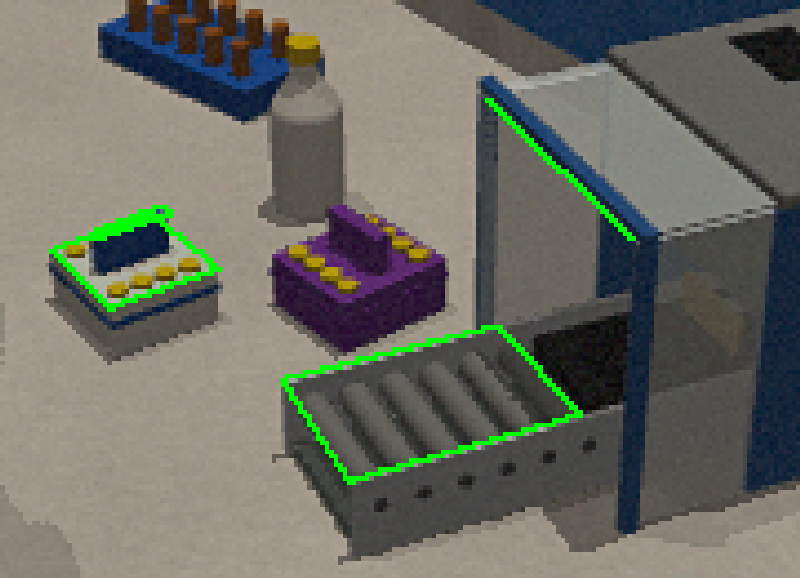

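The overlays fit within about 1 px. The lane is at about (446, 2, yaw −0.198) and the carrier at about (460.5, 281, yaw −0.02). I'll move to above the handle now.

apply_moves --targets '[[1,[0,0,0],[0,0,-0.087]],[1,[0,0,0],[0,0,-0.087]],[1,[-0.48,-0.52,0],[0,0,0]],[1,[-0.48,-0.52,0.12],[0,0,0]],[1,[-0.48,-0.52,0.12],[0,0,0]],[1,[-0.48,-0.52,0.12],[0,0,0]],[1,[-0.48,-0.52,0.12],[0,0,0]],[1,[-0.48,-0.52,0.12],[0,0,0]]]'

```text
t: 2.4
ee_pos: [321.6, 439.2, 192.7]
orientation: [0.029, 3.141, 0.001]
ft_force: [0.3, 0.1, -0.1]
width: 88.1
grasp_force: 0.0
```

apply_moves --targets '[[1,[-0.48,-0.52,0.12],[0,0,0]],[1,[-0.48,-0.52,0.12],[0,0,0]],[1,[-0.48,-0.52,0.12],[0,0,0]],[1,[-0.48,-0.52,0.12],[0,0,0]],[1,[-0.48,-0.52,0.12],[0,0,0]],[1,[-0.48,-0.52,0.12],[0,0,0]],[1,[0,0,0],[0,0,0]],[1,[0,0,0],[0,0,0]]]'

```text
t: 3.4
ee_pos: [461.7, 281.5, 156.7]
orientation: [-0.03, -3.141, -0.0]
ft_force: [-0.8, -0.3, 1.0]
width: 88.0
grasp_force: 0.0
```

```bash
cat >> h.py <<'E'
from scipy.spatial.transform import Rotation as Rn
LANE=(446.,2.,-0.198)
def st():
    o=ctrl.get_obs();R=Rn.from_rotvec(o['orientation']).as_matrix();p=np.array(o['ee_pos']);c,s=np.cos(LANE[2]),np.sin(LANE[2])
    d=p[:2]-LANE[:2]
    print('t',round(float(o['t']),2),'tcp',np.round(p,1),'yang',round(float(np.degrees(np.arctan2(R[1,1],R[0,1]))),2),'z',np.round(R[:,2],3),
     'lane',np.round([c*d[0]+s*d[1],-s*d[0]+c*d[1]],1),'F',np.round(o['ft_force'],1),'w',round(float(o['width']),1),'g',round(float(o['grasp_force']),1),'q',np.round(o['qpos'],2))
    return o,R,p
def need(t):
    o,R,p=st();print('shift mm tool',np.round(R.T@(np.array(t)-p),1))
E
python3 -c "
from h import *
need([460.5,281,53])
cam('top','top1.png');cam('side')
for n in('top','side'):
  print(n,[(np.round(d['xy'],1).tolist(),round(d['score'],2)) for d in ctrl.pinpoint('handle',n)])"
```

```text
t 3.4 tcp [461.7 281.5 156.7] yang 88.91 z [-0.  0. -1.] lane [-39.6 277.2] F [-0.8 -0.3  1. ] w 88.0 g 0.0 q [ 0.53  0.39  1.87  0.    0.89 -1.03]
shift mm tool [  1.2  -0.6 103.7]
top [([209.5, 186.8], 0.91), ([171.3, 239.4], 0.7)]
side [([157.6, 201.9], 0.83), ([209.4, 194.7], 0.67), ([305.6, 177.8], 0.22)]
```

apply_moves --targets '[[1,[0.02,0,0.4],[0,0,0]],[1,[0,0,0.5],[0,0,0]],[1,[0,0,0.5],[0,0,0]],[1,[0,0,0.4],[0,0,0]],[1,[0,0,0.16],[0,0,0]],[1,[0,0,0.1],[0,0,0]],[1,[0,0,0],[0,0,0]],[1,[0,0,0],[0,0,0]]]'

```text
t: 4.6
ee_pos: [461.3, 281.6, 54.3]
orientation: [0.029, 3.141, 0.001]
ft_force: [0.2, 0.7, 0.0]
width: 87.8
grasp_force: 0.0
```

apply_moves --targets '[[-1,[0,0,0],[0,0,0]],[-1,[0,0,0],[0,0,0]],[-1,[0,0,0],[0,0,0]],[-1,[0,0,0],[0,0,0]],[-1,[0,0,0],[0,0,0]],[-1,[0,0,0],[0,0,0]],[-1,[0,0,0],[0,0,0]],[-1,[0,0,0],[0,0,0]]]'

```text
t: 5.6
ee_pos: [461.2, 281.6, 53.7]
orientation: [0.029, 3.141, 0.001]
ft_force: [0.4, 2.5, -0.1]
width: 13.6
grasp_force: 30.0
```

```bash
python3 -c "
from h import *
st()"
```

```text
t 5.6 tcp [461.2 281.6  53.7] yang 88.93 z [ 0.     0.001 -1.   ] lane [-40.1 277.2] F [ 0.4  2.5 -0.1] w 13.6 g 30.0 q [ 0.53  0.56  1.91  0.    0.67 -1.03]
```

apply_moves --targets '[[-1,[0,0,-0.1],[0,0,0]],[-1,[0,0,-0.4],[0,0,0]],[-1,[0,0,-0.5],[0,0,0]],[-1,[0,0,-0.5],[0,0,0]],[-1,[0,0,-0.5],[0,0,0]],[-1,[0,0,-0.5],[0,0,0.04]],[-1,[0,0,-0.1],[0,0,0.04]],[-1,[0,0,0],[0,0,0.034]]]'

```text
t: 6.6
ee_pos: [460.6, 281.0, 184.1]
orientation: [-0.313, -3.126, 0.0]
ft_force: [0.1, -0.6, -4.9]
width: 13.9
grasp_force: 30.0
```

apply_moves --targets '[[-1,[-0.1,-0.2,0],[0,0,0]],[-1,[-0.2,-0.5,0],[0,0,0]],[-1,[-0.2,-0.5,0],[0,0,0]],[-1,[-0.2,-0.5,0],[0,0,0]],[-1,[-0.2,-0.5,0],[0,0,0]],[-1,[-0.2,-0.5,0],[0,0,0]],[-1,[-0.2,-0.5,0],[0,0,0]],[-1,[-0.2,-0.5,0],[0,0,0]]]'

```text
t: 7.6
ee_pos: [497.6, 83.5, 183.3]
orientation: [-0.308, -3.125, 0.001]
ft_force: [-0.4, 0.3, -5.0]
width: 13.7
grasp_force: 30.0
```

apply_moves --targets '[[-1,[-0.2,-0.5,0],[0,0,0]],[-1,[-0.2,-0.5,0],[0,0,0]],[-1,[-0.1,-0.5,0],[0,0,0]],[-1,[0,-0.34,0],[0,0,0]],[-1,[0,0,0],[0,0,0]],[-1,[0,0,0],[0,0,0]],[-1,[0,0,0],[0,0,0]]]'

```text
t: 8.48
ee_pos: [504.6, -9.3, 183.7]
orientation: [-0.308, -3.126, -0.0]
ft_force: [-0.6, 0.5, -5.1]
width: 13.9
grasp_force: 30.0
```

Run:
```python
from h import *
need([504.8,-9.8,150])
T=cam('top');S=cam('side')
for l in('set_down','pad','lane','handle','mouth'):
  for n in('top','side'): print(l,n,[(np.round(d['xy'],1).tolist(),round(d['score'],2)) for d in ctrl.pinpoint(l,n)[:2]])
a=cv2.resize(T[2][155:265,235:335],None,fx=4,fy=4,interpolation=2)
b=cv2.resize(S[2][160:270,230:330],None,fx=4,fy=4,interpolation=2)
cv2.imwrite('pics/hover.png',np.hstack([a,b]))
```

```text
t 8.47 tcp [504.6  -9.3 183.7] yang 78.74 z [-0.  0. -1.] lane [59.7  0.4] F [-0.6  0.5 -5.1] w 13.9 g 30.0 q [-0.04  0.3   1.92  0.    0.92 -1.42]
shift mm tool [-0.3 -0.4 33.7]
set_down top []
set_down side [([271.1, 231.9], 0.59)]
pad top []
pad side [([305.3, 222.2], 0.6)]
lane top []
lane side [([255.5, 256.1], 0.83)]
handle top [([140.4, 293.6], 0.92), ([209.1, 186.3], 0.85)]
handle side [([273.1, 193.3], 0.95), ([157.3, 201.1], 0.94)]
mouth top [([287.5, 164.7], 0.91)]
mouth side [([304.1, 176.6], 0.61)]
```

View pics/hover.png

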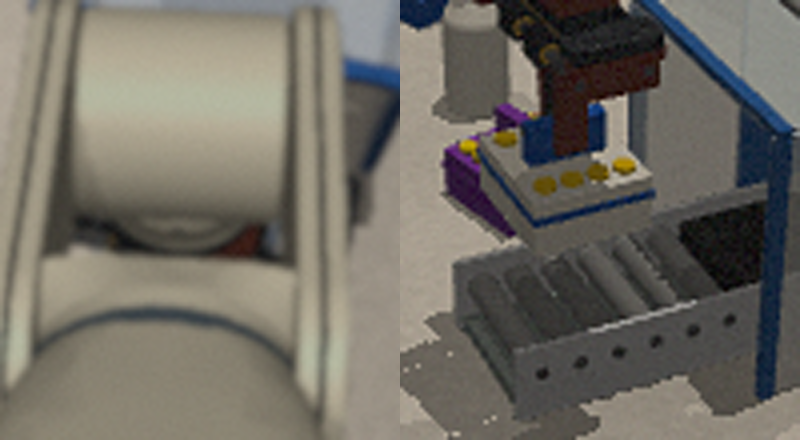

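The carrier hovers over the track with the rails either side, in line in the side crop (arm hides it from the top). I'll lower it in stages and watch the force.

apply_moves --targets '[[-1,[0,0,0.3],[0,0,0]],[-1,[0,0,0.4],[0,0,0]],[-1,[0,0,0.4],[0,0,0]],[-1,[0,0,0.14],[0,0,0]],[-1,[0,0,0.08],[0,0,0]],[-1,[0,0,0.06],[0,0,0]],[-1,[0,0,0],[0,0,0]],[-1,[0,0,0],[0,0,0]]]'

```text
t: 10.07
ee_pos: [505.0, -9.9, 115.1]
orientation: [0.31, 3.125, 0.0]
ft_force: [0.0, 0.1, -5.3]
width: 13.8
grasp_force: 30.0
```

apply_moves --targets '[[-1,[0,0,0.04],[0,0,0]],[-1,[0,0,0.04],[0,0,0]],[-1,[0,0,0],[0,0,0]]]'

```text
t: 10.45
ee_pos: [504.5, -9.9, 110.5]
orientation: [-0.31, -3.126, 0.0]
ft_force: [0.7, 0.3, -5.1]
width: 13.7
grasp_force: 30.0
```

Between the rails with no contact; continue.

apply_moves --targets '[[-1,[0,0,0.06],[0,0,0]],[-1,[0,0,0.04],[0,0,0]],[-1,[0,0,0.02],[0,0,0]],[-1,[0,0,0],[0,0,0]]]'

```text
t: 10.95
ee_pos: [504.6, -9.9, 104.6]
orientation: [-0.31, -3.126, 0.0]
ft_force: [-0.1, 0.6, -4.5]
width: 14.2
grasp_force: 30.0
```

apply_moves --targets '[[-1,[0,0,0.02],[0,0,0]],[-1,[0,0,0.01],[0,0,0]],[-1,[0,0,0],[0,0,0]]]'

```text
t: 11.32
ee_pos: [505.2, -10.0, 103.7]
orientation: [0.31, 3.125, -0.0]
ft_force: [-0.1, -0.8, 1.8]
width: 14.1
grasp_force: 30.0
```

apply_moves --targets '[[-0.4,[0,0,0],[0,0,0]],[-0.4,[0,0,0],[0,0,0]],[-0.4,[0,0,0],[0,0,0]],[-0.4,[0,0,0],[0,0,0]],[-0.4,[0,0,-0.2],[0,0,0]],[-0.4,[0,0,-0.4],[0,0,0]],[-0.4,[0,0,-0.4],[0,0,0]],[-0.4,[0,0,-0.2],[0,0,0]]]'

```text
t: 12.32
ee_pos: [505.3, -9.9, 164.7]
orientation: [0.31, 3.124, 0.0]
ft_force: [0.1, 0.1, -1.1]
width: 26.4
grasp_force: 0.0
```

Run:
```python
from h import *
st()
T=cam('top');S=cam('side')
for n in('top','side'): print([(np.round(d['xy'],1).tolist(),round(d['score'],2)) for d in ctrl.pinpoint('handle',n)[:3]])
for n,C in(('side',S),):
  d=ctrl.pinpoint('handle',n)[0]['xy'];print(onz(C[0],C[1],d,115))
cv2.imwrite('pics/set.png',cv2.resize(S[2][160:270,230:350],None,fx=5,fy=5,interpolation=2))
```

```text
t 12.32 tcp [505.3  -9.9 164.7] yang 78.68 z [ 0.002 -0.    -1.   ] lane [60.5 -0.1] F [ 0.1  0.1 -1.1] w 26.4 g 0.0 q [-0.04  0.33  1.94  0.    0.87 -1.42]
[([204.4, 183.9], 0.87), ([142.1, 294.6], 0.6)]
[([158.2, 201.4], 0.88), ([271.2, 219.2], 0.85)]
[275.32613102 254.02358972]
```

View pics/set.png

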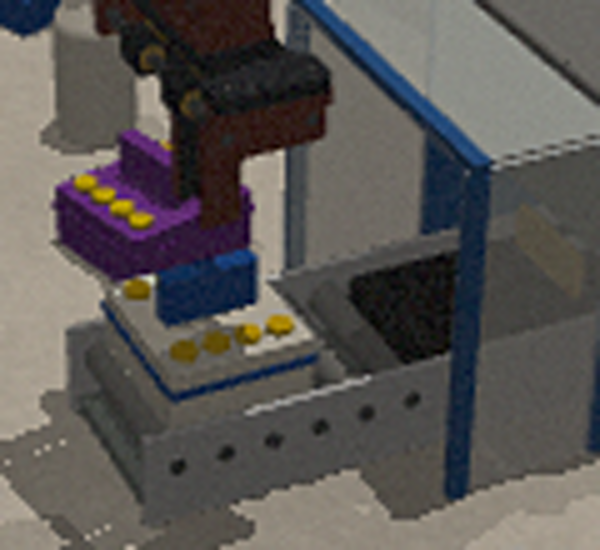

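The carrier sits flat between the rails on the rollers (crop ~(210,340)), clear of the cover. Next I'll retreat behind it, shut the fingers and go low.

apply_moves --targets '[[-1,[0.2,0,0],[0,0,0]],[-1,[0.5,0,0],[0,0,0]],[-1,[0.5,0,0],[0,0,0]],[-1,[0.5,0,0],[0,0,0]],[-1,[0.1,0,0.2],[0,0,0]],[-1,[0,0,0.5],[0,0,0]],[-1,[0,0,0.5],[0,0,0]],[-1,[0,0,0.5],[0,0,0]]]'

```text
t: 13.58
ee_pos: [416.8, 7.7, 76.8]
orientation: [0.31, 3.126, 0.0]
ft_force: [0.6, -0.4, -0.1]
width: 0.4
grasp_force: 0.0
```

apply_moves --targets '[[-1,[0,0,0.2],[0,0,0]],[-1,[0,0,0.06],[0,0,0]],[-1,[0,0,0],[0,0,0]],[-1,[0,0,0],[0,0,0]]]'

```text
t: 14.08
ee_pos: [417.0, 7.7, 65.8]
orientation: [0.31, 3.125, 0.0]
ft_force: [0.5, 0.3, -0.1]
width: 0.5
grasp_force: 0.0
```

```bash
python3 -c "
from h import *
st()"
```

```text
t 14.07 tcp [417.    7.7  65.8] yang 78.68 z [ 0.001 -0.    -1.   ] lane [-29.6  -0.1] F [ 0.5  0.3 -0.1] w 0.5 g 0.0 q [-0.01  0.41  2.17 -0.    0.56 -1.38]
```

apply_moves --targets '[[-1,[-0.2,0,0],[0,0,0]],[-1,[-0.2,0,0],[0,0,0]],[-1,[-0.14,0,0],[0,0,0]],[-1,[-0.08,0,0],[0,0,0]],[-1,[-0.08,0,0],[0,0,0]],[-1,[-0.08,0,0],[0,0,0]],[-1,[-0.1,0,0],[0,0,0]],[-1,[-0.1,0,0],[0,0,0]]]'

```text
t: 15.08
ee_pos: [464.6, -2.0, 65.1]
orientation: [-0.31, -3.126, 0.0]
ft_force: [-1.3, -0.0, -0.7]
width: 0.8
grasp_force: 0.3
```

apply_moves --targets '[[-1,[-0.1,0,0],[0,0,0]],[-1,[-0.1,0,0],[0,0,0]],[-1,[-0.1,0,0],[0,0,0]],[-1,[-0.1,0,0],[0,0,0]],[-1,[-0.1,0,0],[0,0,0]],[-1,[-0.1,0,0],[0,0,0]],[-1,[-0.1,0,0],[0,0,0]],[-1,[-0.1,0,0],[0,0,0]]]'

```text
t: 16.08
ee_pos: [504.0, -9.8, 65.2]
orientation: [0.31, 3.126, 0.0]
ft_force: [-0.4, 0.4, 0.3]
width: 0.7
grasp_force: 0.3
```

apply_moves --targets '[[-1,[-0.1,0,0],[0,0,0]],[-1,[-0.1,0,0],[0,0,0]],[-1,[-0.1,0,0],[0,0,0]],[-1,[-0.1,0,0],[0,0,0]],[-1,[-0.06,0,0],[0,0,0]],[-1,[-0.04,0,0],[0,0,0]],[-1,[-0.02,0,0],[0,0,0]],[-1,[0,0,0],[0,0,0]]]'

```text
t: 17.08
ee_pos: [529.3, -14.8, 65.2]
orientation: [0.31, 3.126, 0.0]
ft_force: [0.2, 0.1, 0.0]
width: 0.5
grasp_force: 0.0
```

Run:
```python
from h import *
st()
S=cam('side')
print([(np.round(d['xy'],1).tolist(),round(d['score'],2)) for d in ctrl.pinpoint('handle','side')])
for d in ctrl.pinpoint('handle','side')[:3]:
  p=onz(S[0],S[1],d['xy'],115)-LANE[:2];c,s=np.cos(LANE[2]),np.sin(LANE[2]);print(c*p[0]+s*p[1],-s*p[0]+c*p[1])
```

```text
t 17.07 tcp [529.3 -14.8  65.2] yang 78.68 z [ 0.  0. -1.] lane [85.  -0.1] F [0.2 0.1 0. ] w 0.5 g 0.0 q [-0.05  0.53  1.93  0.    0.68 -1.42]
[([296.9, 211.7], 0.73), ([156.5, 201.4], 0.7)]
136.8982620102679 -13.497556402352604
-221.5654578808696 215.69881110966568
```

The carrier is near lane x ≈ 139 and rolled freely. I'll back off, tilt part of the way, and check the joints.

apply_moves --targets '[[-1,[0.3,0,0],[0,0,0]],[-1,[0,0,0],[0,-0.1,0]],[-1,[0,0,0],[0,-0.1,0]],[-1,[0,0,0],[0,0,0]]]'

```text
t: 17.73
ee_pos: [510.0, -11.4, 64.2]
orientation: [0.277, 2.821, -0.045]
ft_force: [0.3, -0.1, -0.8]
width: 0.3
grasp_force: 0.0
```

Run:
```python
from h import *
from scipy.optimize import least_squares
o,R,p=st()
D=[(.4236,1.6306,625,222.0),(.39,1.87,540.8,156.7),(.56,1.91,540.4,53.7),(.30,1.92,504.7,183.7),(.33,1.94,505.4,164.7),(.41,2.17,417,65.8),(.53,1.93,529.5,65.2)]
q=o['qpos'];th=np.arccos(-R[2,2])
def f(x):
    a,L1,L2,c,h,T=x;o_=[]
    for q2,q3,r,z in D: o_+=[a+L1*np.sin(q2)+L2*np.sin(q2+q3+c)-r,h+L1*np.cos(q2)+L2*np.cos(q2+q3+c)-T-z]
    q2,q3=q[1:3];o_+=[a+L1*np.sin(q2)+L2*np.sin(q2+q3+c)+T*np.sin(th)-np.hypot(*p[:2]),h+L1*np.cos(q2)+L2*np.cos(q2+q3+c)-T*np.cos(th)-p[2]]
    return np.array(o_)
r=least_squares(f,[0,450,450,0,350,230],x_scale=[10,100,100,.1,100,100]);print(np.round(r.x,2),np.round(r.fun,1),np.degrees(th),q[1]+q[2]+q[4])
a,L1,L2,c,h,T=r.x
for lean in(35,40,45):
  for X in(70,100,130,160,180,200,225):
    t=np.radians(lean);w=np.array([446+X*.98,2-X*.197]);w=np.hypot(*w)
    g=lambda s:[a+L1*np.sin(s[0])+L2*np.sin(s[0]+s[1]+c)+T*np.sin(t)-w,h+L1*np.cos(s[0])+L2*np.cos(s[0]+s[1]+c)-T*np.cos(t)-66]
    s=least_squares(g,[.4,2.2]).x
    print(lean,X,np.round(s,2),'q5',round(np.pi-t-s.sum(),2),'res',np.round(g(s),0))
```

```text
t 17.73 tcp [510.  -11.4  64.2] yang 78.76 z [ 0.297 -0.06  -0.953] lane [65.4 -0.6] F [ 0.3 -0.1 -0.8] w 0.3 g 0.0 q [-0.01  0.45  2.17 -0.26  0.22 -1.14]
[3.2600e+00 5.5623e+02 4.9032e+02 1.6000e-01 3.1146e+02 3.0302e+02] [-0.1  0.3 -1.3 -1.2 -0.7 -1.   2.1  2.  -0.9 -0.6  0.7  1.9  0.2 -1.4
 -0.   0. ] 17.665766374729998 2.8458859889980754
35 70 [0.5  2.34] q5 -0.31 res [-0. -0.]
35 100 [0.51 2.28] q5 -0.26 res [-0. -0.]
35 130 [0.53 2.22] q5 -0.22 res [0. 0.]
35 160 [0.55 2.15] q5 -0.17 res [0. 0.]
35 180 [0.56 2.11] q5 -0.14 res [0. 0.]
35 200 [0.58 2.07] q5 -0.12 res [-0.  0.]
35 225 [0.6  2.02] q5 -0.08 res [-0.  0.]
40 70 [0.54 2.38] q5 -0.48 res [ 0. -0.]
40 100 [0.55 2.32] q5 -0.43 res [0. 0.]
40 130 [0.56 2.26] q5 -0.38 res [-0. -0.]
40 160 [0.58 2.2 ] q5 -0.33 res [0. 0.]
40 180 [0.59 2.16] q5 -0.3 res [0. 0.]
40 200 [0.6  2.11] q5 -0.27 res [-0.  0.]
40 225 [0.62 2.06] q5 -0.23 res [-0.  0.]
45 70 [0.6  2.42] q5 -0.66 res [0. 0.]
45 100 [0.6  2.36] q5 -0.6 res [-0.  0.]
45 130 [0.61 2.3 ] q5 -0.55 res [-0.  0.]
45 160 [0.61 2.24] q5 -0.49 res [ 0. -0.]
45 180 [0.62 2.19] q5 -0.46 res [0. 0.]
45 200 [0.63 2.15] q5 -0.43 res [-0.  0.]
45 225 [0.64 2.1 ] q5 -0.39 res [-0.  0.]
```

Leaning forward needs the wrist flipped (q4≈π), and q6 only allows that after a half turn of the tool. I'll go upright, raise, then turn.

apply_moves --targets '[[-1,[0,0,0],[0,0.1,0]],[-1,[0,0,0],[0,0.1,0]],[-1,[0.3,0,-0.6],[0,0,0]],[-1,[0,0,-0.6],[0,0,0.11]],[-1,[0,0,0],[0,0,0.11]],[-1,[0,0,0],[0,0,0.11]],[-1,[0,0,0],[0,0,0.11]],[-1,[0,0,0],[0,0,0.11]]]'

```text
t: 18.73
ee_pos: [500.5, -8.0, 126.1]
orientation: [-1.594, -2.703, -0.003]
ft_force: [-0.1, 0.7, -0.5]
width: -0.1
grasp_force: 0.0
```

```bash
python3 -c "
from h import *
st()"
```

```text
t 18.73 tcp [500.5  -8.  126.1] yang 28.93 z [-0.002  0.004 -1.   ] lane [55.4  0.9] F [-0.1  0.7 -0.5] w -0.1 g 0.0 q [-0.04  0.39  1.97  0.01  0.79 -0.55]
```

apply_moves --targets '[[-1,[0,0,0],[0,0,0.11]],[-1,[0,0,0],[0,0,0.11]],[-1,[0,0,0],[0,0,0.11]],[-1,[0,0,0],[0,0,0.11]],[-1,[0,0,0],[0,0,0.11]],[-1,[0,0,0],[0,0,0.11]],[-1,[0,0,0],[0,0,0.11]],[-1,[0,0,0],[0,0,0.11]]]'

```text
t: 19.73
ee_pos: [500.5, -8.1, 126.1]
orientation: [-2.951, -1.066, 0.001]
ft_force: [-0.5, -0.4, -0.3]
width: 0.5
grasp_force: 0.0
```

apply_moves --targets '[[-1,[0,0,0],[0,0,0.11]],[-1,[0,0,0],[0,0,0.11]],[-1,[0,0,0],[0,0,0.11]],[-1,[0,0,0],[0,0,0.11]],[-1,[0,0,0],[0,0,0.11]],[-1,[0,0,0],[0,0,0]],[-1,[0,0,0],[0.1,0,0]],[-1,[0,0,0],[0,0,0]]]'

```text
t: 20.72
ee_pos: [500.0, -10.0, 125.5]
orientation: [-2.973, 0.247, -0.019]
ft_force: [-0.7, 0.0, -0.1]
width: 0.3
grasp_force: 0.0
```

```bash
python3 -c "
from h import *
st()"
```

```text
t 20.73 tcp [500.  -10.  125.5] yang -99.49 z [ 0.026  0.156 -0.987] lane [55.3 -1.1] F [-0.7  0.  -0.1] w 0.3 g 0.0 q [-0.14  0.39  1.98  0.23  0.78  1.43]
```

apply_moves --targets '[[-1,[0,0,0],[0.1,0,0]],[-1,[0,0,0],[0.08,0,0]],[-1,[0,0,0],[0,0.06,0]],[-1,[0,0,0],[0,0.06,0]],[-1,[0,0,0],[0,0.06,0]],[-1,[0,0,0],[0,0.06,0]],[-1,[0,0,0],[0,0.06,0]],[-1,[0,0,0],[0,0,0]]]'

```text
t: 21.72
ee_pos: [499.1, -6.8, 125.1]
orientation: [-2.642, 0.357, -0.669]
ft_force: [1.1, -0.1, 0.1]
width: 0.6
grasp_force: 0.0
```

```bash
python3 -c "
from h import *
st()"
```

```text
t 21.73 tcp [499.1  -6.8 125.1] yang -99.34 z [ 0.5    0.307 -0.81 ] lane [53.8  1.9] F [ 1.1 -0.1  0.1] w 0.6 g 0.0 q [-0.32  0.36  2.29  1.46  0.47  0.18]
```

apply_moves --targets '[[-1,[0,0,0],[0,0.06,0]],[-1,[0,0,0],[0,0.06,0]],[-1,[0,0,0],[0,0.06,0]],[-1,[0,0,0],[-0.04,0,-0.038]],[-1,[0,0,0],[-0.04,0,-0.038]],[-1,[0,0,0],[-0.04,0,-0.038]],[-1,[0,0,0],[-0.04,0,-0.038]],[-1,[0,0,0],[-0.04,0,-0.038]]]'

```text
t: 22.72
ee_pos: [504.5, -3.1, 127.8]
orientation: [2.925, -0.208, 1.091]
ft_force: [1.1, -1.6, 0.3]
width: 0.3
grasp_force: 0.0
```

apply_moves --targets '[[-1,[0,0,0],[0,0,0]],[-1,[0,0,0],[0,0,0]]]'

```text
t: 22.98
ee_pos: [502.7, -3.8, 126.8]
orientation: [2.928, -0.212, 1.087]
ft_force: [-0.5, -0.3, 0.5]
width: 0.5
grasp_force: 0.0
```

```bash
cat >> h.py <<'E'
def goal(lx,ly,lz,lean):
    o,R,p=st();c,s=np.cos(LANE[2]),np.sin(LANE[2]);f=np.array([c,s,0]);t=np.radians(lean)
    z=np.sin(t)*f-np.cos(t)*np.array([0,0,1]);y=np.array([s,-c,0.]);x=np.cross(y,z);G=np.c_[x,y,z]
    print('turn/90',np.round(Rn.from_matrix(R.T@G).as_rotvec()/(np.pi/2),3))
    tp=np.array([LANE[0]+c*lx-s*ly,LANE[1]+s*lx+c*ly,lz]);print('shift now/50',np.round(R.T@(tp-p)/50,3),'after turn/50',np.round(G.T@(tp-p)/50,3))
E
python3 -c "
from h import *
goal(53,0,66,44)"
```

```text
t 22.98 tcp [502.7  -3.8 126.8] yang -97.52 z [ 0.649 -0.058 -0.759] lane [56.7  5.4] F [-0.5 -0.3  0.5] w 0.5 g 0.0 q [ 0.01  0.35  2.41  3.33  0.33 -1.62]
turn/90 [-0.046  0.038  0.016]
shift now/50 [-0.85   0.148  0.866] after turn/50 [-0.898  0.109  0.822]
```

apply_moves --targets '[[-1,[0,0,0],[-0.046,0.038,0.016]],[-1,[-0.2,0.03,0.18],[0,0,0]],[-1,[-0.3,0.05,0.26],[0,0,0]],[-1,[-0.3,0.03,0.26],[0,0,0]],[-1,[-0.1,0,0.12],[0,0,0]],[-1,[0,0,0],[0,0,0]],[-1,[0,0,0],[0,0,0]]]'

```text
t: 23.85
ee_pos: [496.7, -9.3, 66.0]
orientation: [2.831, -0.284, 1.141]
ft_force: [-0.2, 0.6, 0.2]
width: 0.4
grasp_force: 0.0
```

```bash
python3 -c "
from h import *
goal(75,0,66,44)"
```

```text
t 23.85 tcp [496.7  -9.3  66. ] yang -101.49 z [ 0.679 -0.139 -0.721] lane [52.  -1.1] F [-0.2  0.6  0.2] w 0.4 g 0.0 q [ 0.08  0.59  2.44  3.45  0.67 -1.62]
turn/90 [ 0.002  0.001 -0.   ]
shift now/50 [ 0.332 -0.024  0.319] after turn/50 [ 0.331 -0.022  0.32 ]
```

apply_moves --targets '[[-1,[0.115,-0.02,0.111],[0,0,0]],[-1,[0.115,0,0.111],[0,0,0]],[-1,[0.115,0,0.111],[0,0,0]],[-1,[0.072,0,0.07],[0,0,0]],[-1,[0.072,0,0.07],[0,0,0]],[-1,[0.072,0,0.07],[0,0,0]],[-1,[0.072,0,0.07],[0,0,0]],[-1,[0.072,0,0.07],[0,0,0]]]'

```text
t: 24.85
ee_pos: [544.7, -18.3, 65.1]
orientation: [2.831, -0.283, 1.138]
ft_force: [-0.8, 0.1, 1.3]
width: 0.3
grasp_force: 0.3
```

apply_moves --targets '[[-1,[0.072,0,0.07],[0,0,0]],[-1,[0.072,0,0.07],[0,0,0]],[-1,[0.072,0,0.07],[0,0,0]],[-1,[0.072,0,0.07],[0,0,0]],[-1,[0.072,0,0.07],[0,0,0]],[-1,[0.072,0,0.07],[0,0,0]],[-1,[0.072,0,0.07],[0,0,0]],[-1,[0.072,0,0.07],[0,0,0]]]'

```text
t: 25.85
ee_pos: [583.9, -26.2, 64.6]
orientation: [2.832, -0.283, 1.137]
ft_force: [-2.9, 0.7, -2.2]
width: 0.2
grasp_force: 1.1
```

```bash
python3 -c "
from h import *
goal(160,0,66,44)"
```

```text
t 25.85 tcp [583.9 -26.2  64.6] yang -101.48 z [ 0.678 -0.14  -0.722] lane [140.7  -0.6] F [-2.9  0.7 -2.2] w 0.2 g 1.1 q [ 0.01  0.6   2.27  3.46  0.5  -1.69]
turn/90 [0.002 0.002 0.   ]
shift now/50 [ 0.298 -0.012  0.247] after turn/50 [ 0.297 -0.011  0.248]
```

apply_moves --targets '[[-1,[0.065,0,0.05],[0,0,0]],[-1,[0.065,0,0.05],[0,0,0]],[-1,[0.06,0,0.054],[0,0,0]],[-1,[0.058,0,0.055],[0,0,0]],[-1,[0.058,0,0.055],[0,0,0]],[-1,[0.043,0,0.042],[0,0,0]],[-1,[0.029,0,0.028],[0,0,0]]]'

```text
t: 26.72
ee_pos: [608.8, -31.3, 66.0]
orientation: [2.831, -0.283, 1.139]
ft_force: [-2.4, 1.0, -1.6]
width: 0.5
grasp_force: 1.1
```

```bash
python3 -c "
from h import *
st()
S=cam('side','s5.png')
for d in ctrl.pinpoint('handle','side')[:3]:
  p=onz(S[0],S[1],d['xy'],114)-LANE[:2];c,s=np.cos(LANE[2]),np.sin(LANE[2]);print(d['score'],d['xy'],c*p[0]+s*p[1],-s*p[0]+c*p[1])
"
```

```text
t 26.73 tcp [608.8 -31.3  66. ] yang -101.49 z [ 0.678 -0.14  -0.721] lane [166.1  -0.6] F [-2.4  1.  -1.6] w 0.5 g 1.1 q [ 0.    0.61  2.22  3.46  0.46 -1.72]
0.92 [155.7, 200.0] -221.7764595852998 226.27992961444434
0.81 [319.2, 204.8] 215.0616479072349 -7.400866250113559
0.58 [261.2, 191.1] 89.56215333317049 138.5345961211075
```

apply_moves --targets '[[-1,[0.018,0,0.017],[0,0,0]],[-1,[0.018,0,0.017],[0,0,0]],[-1,[0.018,0,0.017],[0,0,0]],[-1,[0.018,0,0.017],[0,0,0]]]'

```text
t: 27.32
ee_pos: [613.3, -32.2, 66.1]
orientation: [2.831, -0.283, 1.139]
ft_force: [-5.2, 1.0, 2.4]
width: 0.7
grasp_force: 2.5
```

apply_moves --targets '[[-1,[0.014,0,0.014],[0,0,0]],[-1,[0.008,0,0.008],[0,0,0]]]'

```text
t: 27.58
ee_pos: [614.9, -32.5, 66.1]
orientation: [2.831, -0.283, 1.139]
ft_force: [-5.7, 0.6, 3.0]
width: 0.3
grasp_force: 2.7
```

apply_moves --targets '[[-1,[0.014,0,0.014],[0,0,0]],[-1,[0.014,0,0.014],[0,0,0]]]'

```text
t: 27.82
ee_pos: [616.8, -32.9, 66.0]
orientation: [2.831, -0.283, 1.139]
ft_force: [-6.3, 1.3, 2.4]
width: 0.9
grasp_force: 2.9
```

```bash
python3 -c "
from h import *
st()"
```

```text
t 27.82 tcp [616.8 -32.9  66. ] yang -101.48 z [ 0.678 -0.14  -0.721] lane [174.3  -0.6] F [-6.3  1.3  2.4] w 0.9 g 2.9 q [-0.    0.61  2.2   3.46  0.45 -1.72]
```

apply_moves --targets '[[-1,[0.014,0,0.014],[0,0,0]],[-1,[0.014,0,0.014],[0,0,0]]]'

```text
t: 28.08
ee_pos: [618.7, -33.3, 66.0]
orientation: [2.831, -0.283, 1.139]
ft_force: [-5.9, 1.7, 2.7]
width: 0.3
grasp_force: 3.0
```

apply_moves --targets '[[-1,[0.014,0,0.014],[0,0,0]],[-1,[0.014,0,0.014],[0,0,0]]]'

```text
t: 28.32
ee_pos: [620.6, -33.7, 66.0]
orientation: [2.831, -0.283, 1.139]
ft_force: [-6.5, 1.3, 3.4]
width: 0.5
grasp_force: 3.1
```

```bash
python3 -c "
from h import *
st()
S=cam('side')
for d in ctrl.pinpoint('handle','side')[:3]:
  p=onz(S[0],S[1],d['xy'],114)-LANE[:2];c,s=np.cos(LANE[2]),np.sin(LANE[2]);print(d['score'],d['xy'],c*p[0]+s*p[1],-s*p[0]+c*p[1])
cv2.imwrite('pics/bay.png',cv2.resize(S[2][140:270,240:400],None,fx=5,fy=4.6,interpolation=2))
"
```

```text
t 28.32 tcp [620.6 -33.7  66. ] yang -101.48 z [ 0.678 -0.14  -0.721] lane [178.2  -0.6] F [-6.5  1.3  3.4] w 0.5 g 3.1 q [-0.01  0.61  2.19  3.47  0.44 -1.73]
0.92 [160.7, 197.5] -204.70568598669303 234.1410098933572
0.91 [324.2, 204.9] 228.3275193946871 -14.204413572100144
0.63 [261.4, 190.7] 91.1005713939313 140.49452869481192
```

View pics/bay.png

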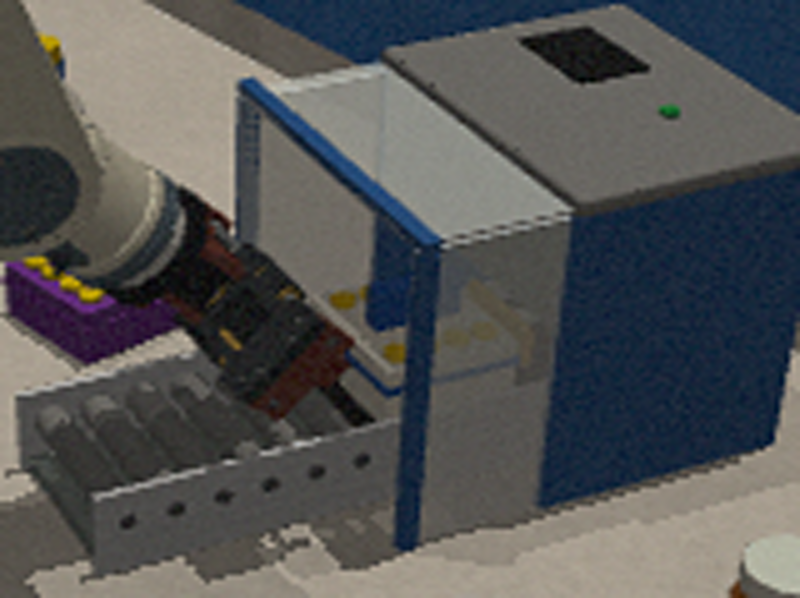

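The carrier is flat in the bay, with its front edge near the brass plate at crop (525,340). The force is flat at about 6 N, so this is still pad friction. I'll continue in small steps.

apply_moves --targets '[[-1,[0.014,0,0.014],[0,0,0]],[-1,[0.014,0,0.014],[0,0,0]]]'

```text
t: 28.68
ee_pos: [622.6, -34.1, 66.0]
orientation: [2.831, -0.283, 1.139]
ft_force: [-6.6, 1.8, 3.6]
width: 0.5
grasp_force: 3.2
```

apply_moves --targets '[[-1,[0.014,0,0.014],[0,0,0]],[-1,[0.014,0,0.014],[0,0,0]]]'

```text
t: 28.92
ee_pos: [624.5, -34.5, 66.0]
orientation: [2.831, -0.283, 1.139]
ft_force: [-5.6, 1.5, 3.5]
width: 0.5
grasp_force: 3.3
```

apply_moves --targets '[[-1,[0.014,0,0.014],[0,0,0]],[-1,[0.014,0,0.014],[0,0,0]]]'

```text
t: 29.18
ee_pos: [626.5, -34.8, 66.0]
orientation: [2.831, -0.283, 1.139]
ft_force: [-7.0, 1.7, 4.5]
width: 0.2
grasp_force: 3.4
```

apply_moves --targets '[[-1,[0.018,0,0.011],[0,0,0]],[-1,[0.016,0,0.012],[0,0,0]]]'

```text
t: 29.42
ee_pos: [628.6, -35.3, 66.2]
orientation: [2.831, -0.283, 1.139]
ft_force: [-4.1, 0.7, 1.7]
width: 0.5
grasp_force: 2.3
```

apply_moves --targets '[[-1,[0.016,0,0.013],[0,0,0]],[-1,[0.015,0,0.013],[0,0,0]]]'

```text
t: 29.68
ee_pos: [630.6, -35.7, 66.2]
orientation: [2.831, -0.283, 1.138]
ft_force: [-3.1, 1.0, 0.4]
width: 0.6
grasp_force: 2.1
```

apply_moves --targets '[[-1,[0.015,0,0.014],[0,0,0]],[-1,[0.015,0,0.014],[0,0,0]]]'

```text
t: 29.92
ee_pos: [632.6, -36.1, 66.2]
orientation: [2.831, -0.283, 1.138]
ft_force: [-3.6, -0.2, 0.7]
width: 0.8
grasp_force: 2.0
```

apply_moves --targets '[[-1,[0.015,0,0.014],[0,0,0]],[-1,[0.015,0,0.014],[0,0,0]]]'

```text
t: 30.18
ee_pos: [634.7, -36.5, 66.2]
orientation: [2.831, -0.283, 1.139]
ft_force: [-4.2, 1.3, 1.2]
width: 0.7
grasp_force: 1.9
```

apply_moves --targets '[[-1,[0.015,0,0.014],[0,0,0]],[-1,[0.015,0,0.014],[0,0,0]]]'

```text
t: 30.42
ee_pos: [636.5, -36.9, 66.2]
orientation: [2.831, -0.283, 1.138]
ft_force: [-4.6, 1.4, 1.4]
width: -0.1
grasp_force: 2.6
```

apply_moves --targets '[[-1,[0.015,0,0.014],[0,0,0]],[-1,[0.007,0,0.007],[0,0,0]]]'

```text
t: 30.68
ee_pos: [637.5, -37.1, 66.1]
orientation: [2.832, -0.283, 1.137]
ft_force: [-8.6, 1.6, 3.6]
width: 0.2
grasp_force: 4.1
```

apply_moves --targets '[[-1,[0,0,0],[0,0,0]],[-1,[0,0,0],[0,0,0]]]'

```text
t: 30.92
ee_pos: [637.4, -37.1, 66.1]
orientation: [2.832, -0.283, 1.137]
ft_force: [-7.3, 2.2, 2.1]
width: 0.3
grasp_force: 3.6
```

apply_moves --targets '[[-1,[0.013,0,0.007],[0,0,0]],[-1,[0,0,0],[0,0,0]]]'

```text
t: 31.18
ee_pos: [637.9, -37.2, 66.1]
orientation: [2.832, -0.283, 1.136]
ft_force: [-7.3, 2.5, 2.5]
width: 0.2
grasp_force: 3.8
```

apply_moves --targets '[[-1,[0.018,0,0.01],[0,0,0]],[-1,[0,0,0],[0,0,0]]]'

```text
t: 31.42
ee_pos: [638.6, -37.3, 66.1]
orientation: [2.833, -0.283, 1.135]
ft_force: [-8.3, 1.9, 2.3]
width: 0.6
grasp_force: 4.0
```

```bash
python3 -c "
from h import *
st()"
```

```text
t 31.43 tcp [638.6 -37.3  66.1] yang -101.47 z [ 0.677 -0.139 -0.723] lane [196.5  -0.7] F [-8.3  1.9  2.3] w 0.6 g 4.0 q [-0.01  0.62  2.15  3.47  0.41 -1.75]
```

Contact confirmed: the force rose from about 4 to 8.5 N over 2 mm, which matches the spring. Now I'll withdraw straight back.

apply_moves --targets '[[-1,[-0.015,0,-0.014],[0,0,0]],[-1,[-0.015,0,-0.014],[0,0,0]],[-1,[-0.029,0,-0.028],[0,0,0]],[-1,[-0.058,0,-0.056],[0,0,0]],[-1,[-0.115,0,-0.111],[0,0,0]],[-1,[-0.2,0,-0.193],[0,0,0]],[-1,[-0.3,0,-0.29],[0,0,0]],[-1,[-0.3,0,-0.29],[0,0,0]]]'

```text
t: 32.42
ee_pos: [568.0, -23.0, 67.0]
orientation: [2.831, -0.283, 1.138]
ft_force: [-0.9, 0.0, 0.1]
width: 0.7
grasp_force: 0.0
```

apply_moves --targets '[[-1,[-0.3,0,-0.29],[0,0,0]],[-1,[-0.1,0,-0.2],[0,0,0]],[-1,[0,0,-0.4],[0,0,0]],[-1,[0,0,-0.3],[0,0,0]],[-1,[0,0,0],[0,0,0]]]'

```text
t: 33.05
ee_pos: [514.9, -11.9, 97.0]
orientation: [2.831, -0.283, 1.141]
ft_force: [-0.1, 0.5, -0.7]
width: 0.3
grasp_force: 0.0
```

```bash
python3 -c "
from h import *
st()
S=cam('side')
for l in('handle','tip_box','jar','wash_bottle'):
 for d in ctrl.pinpoint(l,'side')[:3]:
  p=onz(S[0],S[1],d['xy'],114)-LANE[:2];c,s=np.cos(LANE[2]),np.sin(LANE[2]);print(l,d['score'],d['xy'],c*p[0]+s*p[1],-s*p[0]+c*p[1])
cv2.imwrite('pics/end.png',cv2.resize(S[2][130:330,190:430],None,fx=3.3,fy=3,interpolation=2))
"
```

```text
t 33.05 tcp [514.9 -11.9  97. ] yang -101.47 z [ 0.679 -0.139 -0.72 ] lane [70.3 -0.1] F [-0.1  0.5 -0.7] w 0.3 g 0.0 q [ 0.06  0.49  2.41  3.51  0.54 -1.7 ]
handle 0.87 [327.7, 202.0] 246.04255344192666 -4.695294838562724
handle 0.84 [263.1, 189.1] 99.87450911060591 147.18789069047358
handle 0.57 [158.2, 202.0] -217.45048869066068 211.7887115606808
jar 0.82 [393.3, 287.5] 195.17168699359894 -389.8701242353626
wash_bottle 0.58 [247.1, 186.8] 59.4384950527832 181.80514811636178
```

View pics/end.png

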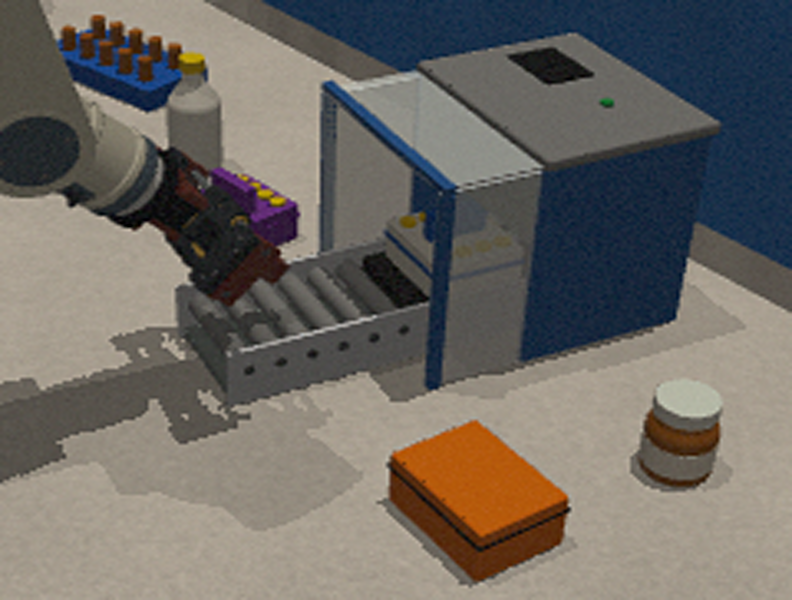

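The carrier sits flat deep in the bay at crop (460,240), the arm is clear and nothing else moved. I'll hand it in.

```bash
python3 -c "
from h import *
print(ctrl.close_job())"
```

```text
the job is handed in; nothing more can be done
None
```

I set the carrier on the rollers and pushed it into the dock, where I felt it press on the sprung plate (the push rose from about 4 N to 8.5 N). I then withdrew the arm, with the last picture showing the carrier flat in the bay and nothing else visibly moved, and handed the job in at about 33 s; no verdict came back.

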